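# Reset the tripped cut-out of a rib bending iron

## Robot

A 6-joint arm with a two-finger parallel gripper is mounted at the origin on the work surface. World frame = base frame: x ahead of the robot, y to its left, z up, the work surface at z = 0. Lengths are in mm, angles in rad, forces in N, time in s.
With the tool pointing down it reaches from about 275 to 750 mm from the base axis. Payload 10.2 kg.
Tool frame: the origin (TCP) lies on the front face of the gripper's body, between the roots of the fingers; the fingertips stand 73 mm ahead of it and the grasp point (between the pads) lies 54 mm ahead of it; z points along the fingers, y is the line along which they close (so a half turn about z gives the same grasp; the last joint's range is limited). The gripper opens to 85 mm and grips with 20 to 120 N. Pads are 22 mm wide; open, the fingers measure 114 mm over their backs; the gripper's body (76 mm by 85 mm) begins 54 mm behind the grasp point. The pads swing forward as they close: fully open they stand 13 mm farther back than shut.
Start: joints at [-1.558, 0.313, 1.498, -0, 1.331, -0.223], TCP at [122.637, -510.482, 303.894] pointing down, gripper open.
Joint ranges: [-2.94, 2.94], [-0.97, 2.17], [0.19, 2.56], [-1.23, 4.37], [0.02, 3.11], [-2.88, 2.88]. Speed limits (rad/s): [2.39, 2.39, 3.01, 3.14, 3.14, 3.14].

## Interface

Orientations are given as a unit quaternion [w, x, y, z].
In Python, from rig import * gives the robot as it stands.
- The arm moves only by the tool step_arm, never from a script. Its argument "plan" is a list of rows, each an object with "offset": the shift along the tool's x, y, z in cm, a list of three; "rot": the turn, a rotation vector about the tool's x, y, z in degrees, a list of three; "gripper": the finger opening in cm, from 0 to 8.54. In form: [{"offset": [x, y, z], "rot": [wx, wy, wz], "gripper": gripper}, ...]. A call has 1 to 12 rows; each row is the pose to reach, as a shift and turn from the pose commanded when the call began, along the tool's axes at that moment; what a row does not reach only later rows make up. A row lasts 1/10 s, in which the tool goes at most 50 mm and 8.59 degrees, less where a joint would pass 70% of its speed; a pose out of reach is approached as far as the arm can. A call with a gripper value outside its range is refused whole. The fingers move at their own pace and stop on an object; "squeeze" is the grip in N (left out, the last holds). Time passes only in rows, so rows that repeat a pose let the fingers close. It gives the time, the measured TCP pose, the force, the opening and the grip force at its end, in the units of the state.
- sense(): the state, without advancing time (a new reading comes with each control period).
- capture(name): name is "scene" or "top" or "wrist"; returns a dict with "color" (384x512x3 uint8, red, green, blue), "depth" (384x512 float32, mm along the optical axis (not along the pixel's ray), 0 where there is no reading), "vertical_fov" (degrees; the focal length in pixels is half the picture's height over the tangent of half this angle, whatever the lens; pixels are square), "cx", "cy" (the principal point, pixels), "k1" (the pictures are not rectified: a ray, as slopes to the right and down, at radius r is drawn at 1 + k1 r^2 times it, then the intrinsics apply), "rvec" (rotation vector, rad) and "tvec" (3), from world to camera coordinates, as OpenCV has them; the wrist camera has in their place "mount" (4x4, takes a point from camera to tool coordinates, whose origin is the TCP and whose axes are the flange's). Camera axes: x right, y down, z forward; pixel columns grow to the right and rows downward; lengths in mm; the calibration is good to about 2 mm. A picture is of the moment at which its call begins: read the wrist's pose just before it.
- finish_job(): hands the job in; it is judged then, once.
The state is a dict: "time_s": time; "joints": joint angles; "dq": joint speeds; "tau": joint torques, N m; "eef_pos": TCP position; "ee_rot": TCP orientation; "force": force on the tool from outside, world axes, zero at the start; "wrist_torque": the same for the moment, N m; "grip_width": opening from 0.0 (shut) to 1.0 (fully open); "grip_force": force on a finger pad.
Only numpy, scipy, OpenCV 4.12 (cv2) and the standard library are available. Lean on these libraries where they do the work, as an engineer would, in place of code of your own. Each camera call takes 0.05 s, during which the arm holds its last target. There are 200 camera calls.

## Task

The bending iron's thermal cut-out has tripped. With the fingertips only, press the rocker switch fully to off, reach down into the round well and press the sunken reset button fully home for a moment, then press the rocker fully back to on and draw clear. Never press the reset while the rocker is on, pick nothing up, and leave the iron, its temperature dial and the tools and parts on and around it where they stand.

Things in the scene. Friction and masses are not known exactly. Their poses are not given: they have to be found in the camera images.
- iron: Electric bending iron, about 4.5 kg, loose on rubber feet: grey housing 160 (x) by 230 (y) by 72 mm high; a bright teardrop-section shaft, top at 98 mm, reaches 169 mm out of its +y end. Origin: centre of the underside, on the bench; x points away from the near (operator's) side, y along the housing to the shaft, z up. Its flat top is the control panel. Turned at most 0.4 rad.
- well_mouth (a point): Centre of the mouth of the round well in the panel, at x -12, y -58 mm in the iron's frame, level with the panel (72 mm above the bench). The well is 48 mm across, straight-walled, 32 mm deep; closed fingertips go in. A black fuse cap, 20 mm across and 13 proud of the panel, stands at x 52, y -88: not a button.
- reset_face (a point): Centre of the top face of the sunken reset button: a grey round plunger 18 mm across in the middle of the well, its face 18 mm below the panel when up (54 mm above the bench). Moves with the button.
- reset (a joint): Travel of the reset button in m: 0 up, 0.006 fully home (straight down). A spring returns it; it takes about 1 N to start and 4.5 N to be fully home.
- rocker (a joint): Angle of the black rocker switch, rad: 0 fully off (near, -x end down, far end proud), 0.42 fully on (far end down, near end proud). Starts on. Pivots across the iron's x at x -12, y 72 mm of the iron's frame. Needs 2 to 4 N at its end; stays where it is left.
- rocker_off_end (a point): Point on the face of the rocker's near (off) half, 15 mm from the pivot; press down here to switch off. Moves with the rocker. The paddle is V-shaped, 40 mm long along the iron's x, 24 mm wide: the half that is down lies level, 76 mm above the bench (2 mm above its frame); the tip of the proud half stands at 84 mm.
- rocker_on_end (a point): Point on the face of the rocker's far (on) half, 15 mm from the pivot, marked by a small moulded bar; press down here to switch on. Moves with the rocker.
- dial_pointer (a point): Pointer end of the black temperature dial (42 mm across, 20 mm tall; axis at x -12, y 8 mm of the iron's frame), 15 mm from its axis, on its top. The dial turns easily and must stay as set.
- finger_plane: Small brass finger plane, 16 by 44 mm, 31 mm tall, standing loose on the panel near its far edge. Origin: centre of its underside. Leave alone.
- gouge_wide: Gouge lying on the bench on the near side of the iron: turned wooden handle 116 mm long, 28 mm thick, and steel blade 115 mm. Origin: at the joint of handle and blade, on the bench; x along the blade. Leave alone.
- gouge_narrow: Narrower gouge lying on the bench on the far side of the iron: handle 116 mm, blade 100 mm. Origin: at the joint of handle and blade, on the bench; x along the blade. Leave alone.
- spool_a: Wooden spool clamp stood upright by the -y end of the iron: two discs 34 mm across on a threaded rod with a brass wing nut, 84 mm tall. Origin: centre of its underside. Leave alone.
- spool_b: A second spool clamp, the same, stood on the near side of the iron. Origin: centre of its underside. Leave alone.
- bridge: Maple violin bridge lying flat beyond the iron's shaft, 39 by 41 mm, 5 mm thick. Origin: centre of its underside. Leave alone.
- glue_jar: Amber glass jar with a dark lid, 56 mm across, 85 mm tall, behind the iron's -y end. Origin: centre of its underside. Leave alone.

How it is judged (in metres and radians):
On the way, in this order (a step that is already met when the one before it is completed fails the run):
1. the rocker is switched fully off (value of joint rocker below 0.07 rad), for 0.1 s.
2. with the rocker off, the sunken reset button is pressed home (value of joint reset above 0.004 m and value of joint rocker below 0.1 rad and contact force between the fingers and reset above 0.5 N), for 0.2 s.
3. the rocker is switched fully on again (value of joint rocker above 0.35 rad), for 0.1 s.
At the end, for the whole second after the job is handed in: The rocker is fully on (above 0.35 rad), the reset button has sprung back up (within 1.5 mm), and the iron rests within 12 mm of where it stood (value of joint rocker above 0.35 rad and value of joint reset below 0.0015 m and distance of iron from where it was at the start of the episode below 0.012 m and linear speed of iron below 0.01 m/s); the robot touches nothing.
It fails at once if the reset was pressed with the rocker on (value of joint reset above 0.003 m and value of joint rocker above 0.21 rad).
It fails at once if the iron was shoved or lifted (more than 12 mm) (distance of iron from where it was at the start of the episode above 0.012 m).
It fails at once if the temperature dial was turned (pointer moved more than 14 mm) (distance of dial_pointer from where it was at the start of the episode above 0.014 m).
It fails at once if a tool or part beside the work was lifted, shoved or knocked over (moved more than 15 mm) (distance of any of finger_plane, gouge_wide, gouge_narrow, spool_a, spool_b, bridge, glue_jar from where it was at the start of the episode above 0.015 m).
It also fails if it takes over 48 s, if anything falls off the work surface, if the arm or the gripper's body presses on something with over 40 N, if the wrist force passes 120 N, or if a joint passes its speed limit or range.

## Working session

There is one attempt and no reset: what is moved stays moved. The work goes in short steps, Python scripts to look and compute and a tool call to move; the robot and the scene stay as the last step left them, time stands still between calls to the robot, and variables do not carry over. Pictures are saved under pics/ and viewed, at most 10 in all, crops included, and the job is handed in when it is done.

Besides the shell and the picture viewer there is one more tool, called after "Emit:" as name([rows], argument=value, ...), one row to a line, values as JSON. step_arm: Moves the arm, as the interface text tells. Its arguments: {"type":"object","properties":{"plan":{"type":"array"},"squeeze":{"type":"number"}},"required":["plan"]}

```bash
mkdir -p pics; cat > h.py <<'E'
from rig import *
import numpy as np, cv2
from scipy.spatial.transform import Rotation as R
def cam(c, s=None):
    f=c["color"].shape[0]/2/np.tan(np.radians(c["vertical_fov"])/2)
    if "mount" in c:
        s=s or sense(); q=s["ee_rot"]; T=np.eye(4); T[:3,:3]=R.from_quat([q[1],q[2],q[3],q[0]]).as_matrix(); T[:3,3]=s["eef_pos"]
        W=T@np.array(c["mount"])
    else:
        W=np.eye(4); Rm=cv2.Rodrigues(np.array(c["rvec"],float))[0]; W[:3,:3]=Rm.T; W[:3,3]=-Rm.T@np.array(c["tvec"],float).ravel()
    return f,W
def slopes(c,uv):
    f,_=cam0(c); d=(np.atleast_2d(uv).astype(float)-[c["cx"],c["cy"]])/f
    s=d.copy()
    for _ in range(20): s=d/(1+c["k1"]*(s**2).sum(1,keepdims=True))
    return s
def cam0(c): return c["color"].shape[0]/2/np.tan(np.radians(c["vertical_fov"])/2),None
def onplane(c,W,uv,z):
    s=slopes(c,uv); r=np.c_[s,np.ones(len(s))]@W[:3,:3].T
    return W[:3,3]+r*((z-W[2,3])/r[:,2])[:,None]
def cloud(c,W):
    h,w=c["depth"].shape; vv,uu=np.mgrid[:h,:w]; uv=np.c_[uu.ravel(),vv.ravel()]
    s=slopes(c,uv); p=np.c_[s,np.ones(len(s))]*c["depth"].ravel()[:,None]
    return (p@W[:3,:3].T+W[:3,3]).reshape(h,w,3)
def save(n,im): cv2.imwrite("pics/"+n+".png",im[...,::-1])
E
python3 - <<'E'
from h import *
s=sense(); print({k:np.round(v,3).tolist() for k,v in s.items()})
a=capture("top"); b=capture("scene")
f,W=cam(a); P=cloud(a,W); print(W.round(2),f)
save("a",np.vstack([a["color"],b["color"]])[:, :]) if 0 else save("a",np.hstack([cv2.resize(a["color"],(400,300)),cv2.resize(b["color"],(400,300))]))
save("top",cv2.resize(a["color"],(768,576)))
m=(abs(P[...,2]-72)<4)&(a["depth"]>0)
m8=m.astype(np.uint8); n,l,st,ce=cv2.connectedComponentsWithStats(m8)
i=1+np.argmax(st[1:,4]); print(st[i])
q=P[l==i][:,:2].astype(np.float32); print(cv2.minAreaRect(q), np.median(P[l==i][:,2]))
E
```

```text
{'time_s': 0.0, 'joints': [-1.558, 0.313, 1.498, 0.0, 1.331, -0.223], 'dq': [0.001, -0.001, -0.0, -0.001, -0.001, -0.001], 'tau': [0.002, -41.226, -25.974, -0.0, 0.004, -0.0], 'eef_pos': [122.654, -510.289, 303.329], 'ee_rot': [-0.001, 0.993, 0.118, 0.0], 'force': [1.032, -0.3, 0.263], 'wrist_torque': [-0.015, -0.05, 0.001], 'grip_force': 0.0, 'grip_width': 0.999}
[[ 3.00000e-02 -9.90000e-01  1.60000e-01  4.33810e+02]
 [-1.00000e+00 -3.00000e-02 -1.00000e-02  2.90200e+01]
 [ 1.00000e-02 -1.60000e-01 -9.90000e-01  1.13531e+03]
 [ 0.00000e+00  0.00000e+00  0.00000e+00  1.00000e+00]] 426.04550558655774
[ 250  168   94   64 4755]
((585.0240478515625, -74.59276580810547), (161.10012817382812, 235.03810119628906), 1.4570817947387695) 72.11416332527529
```

View pics/top.png

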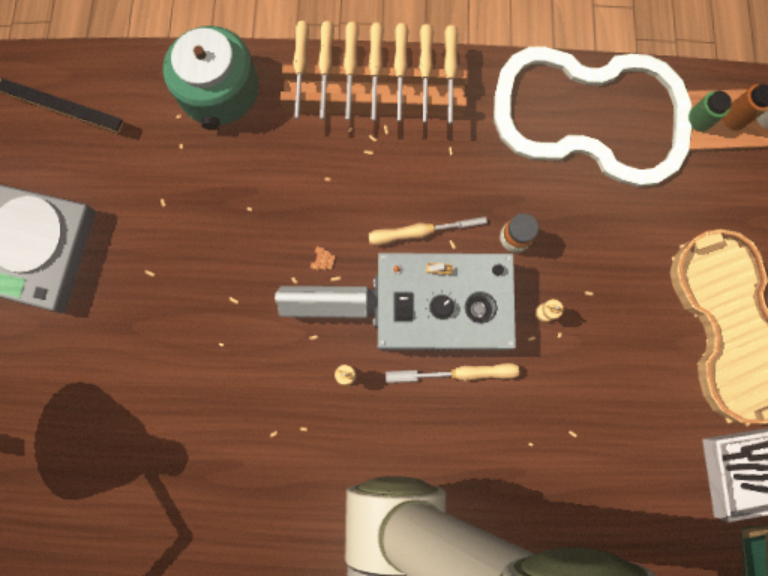

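View pics/a.png

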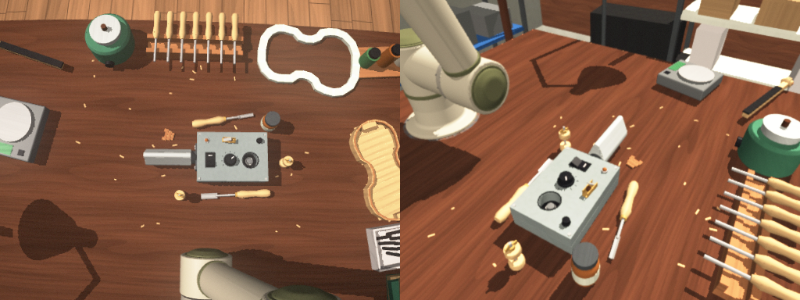

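The top view shows the iron nearly square to the base: centre about (446,300), rocker (403,306), dial (443,306), well (481,307). The panel's depth fit puts its centre near (585,-75) with a yaw of about 0.025. I'll approach high, close the fingers and look with the wrist camera.

Emit:
step_arm([
  {"offset": [54, -33.3, 0], "rot": [0, 0, 12], "gripper": 0},
  {"offset": [54, -33.3, 0], "rot": [0, 0, 12], "gripper": 0},
  {"offset": [54, -33.3, 0], "rot": [0, 0, 12], "gripper": 0},
  {"offset": [54, -33.3, 0], "rot": [0, 0, 12], "gripper": 0},
  {"offset": [54, -33.3, 0], "rot": [0, 0, 12], "gripper": 0},
  {"offset": [54, -33.3, 0], "rot": [0, 0, 12], "gripper": 0},
  {"offset": [54, -33.3, 0], "rot": [0, 0, 12], "gripper": 0},
  {"offset": [54, -33.3, 0], "rot": [0, 0, 12], "gripper": 0},
  {"offset": [54, -33.3, 0], "rot": [0, 0, 12], "gripper": 0},
  {"offset": [54, -33.3, 0], "rot": [0, 0, 12], "gripper": 0},
  {"offset": [54, -33.3, 0], "rot": [0, 0, 12], "gripper": 0},
  {"offset": [54, -33.3, 0], "rot": [0, 0, 12], "gripper": 0},
])

```text
time_s: 1.3
eef_pos: [546.1, -83.7, 303.7]
ee_rot: [-0.0, 1.0, 0.013, -0.0]
force: [0.5, -0.2, 0.7]
grip_width: 0.0
grip_force: 0.0
```

```bash
cat >> h.py <<'E'
def to(tip, yaw=None):
    "offset in tool cm to put TCP at given world point (mm)"
    s=sense(); q=s["ee_rot"]; r=R.from_quat([q[1],q[2],q[3],q[0]]); M=r.as_matrix()
    y=np.arctan2(M[1,0],M[0,0]); o=M.T@(np.array(tip)-s["eef_pos"])/10
    print("t",round(s["time_s"],2),"pos",np.round(s["eef_pos"],1),"yaw",round(y,4),"z",M[:,2].round(3),"F",np.round(s["force"],1),"gw",round(s["grip_width"],3),"off cm",o.round(2))
E
python3 - <<'E'
from h import *
to([571,-60,303])
s=sense(); c=capture("wrist"); f,W=cam(c,s); P=cloud(c,W)
np.savez("w1.npz",P=P,col=c["color"]); save("w1",c["color"])
d=c["depth"]>0
m=((abs(P[...,2]-72)<4)&d).astype(np.uint8); n,l,st,ce=cv2.connectedComponentsWithStats(m)
i=1+np.argmax(st[1:,4]); print(st[i], cv2.minAreaRect(P[l==i][:,:2].astype(np.float32)),np.median(P[l==i][:,2]))
m=((P[...,2]<60)&(P[...,2]>30)&d&(np.hypot(P[...,0]-574,P[...,1]+133)<35))
q=P[m]; print("well",len(q)); 
if len(q): print(cv2.minEnclosingCircle(q[:,:2].astype(np.float32)), np.percentile(q[:,2],[5,25,50,75,95]).round(1))
m=d&(np.hypot(P[...,0]-571,P[...,1]+3)<30)&(P[...,2]>74.5)&(P[...,2]<95)
q=P[m]; print("rocker",len(q))
if len(q): print(cv2.minAreaRect(q[:,:2].astype(np.float32)),q[:,2].max())
m=d&(P[...,2]>88)&(P[...,2]<96)&(np.hypot(P[...,0]-572,P[...,1]+67)<30)
q=P[m]; print("dial",len(q), cv2.minEnclosingCircle(q[:,:2].astype(np.float32)) if len(q) else 0)
E
```

```text
t 1.3 pos [546.1 -83.7 303.7] yaw 0.0266 z [-0.  0. -1.] F [ 0.5 -0.2  0.7] gw 0.0 off cm [ 2.55 -2.3   0.06]
[  113    32   276   182 40813] ((583.0281982421875, -75.26638793945312), (160.68650817871094, 234.57687377929688), 1.4674025774002075) 71.15985195471774
well 1957
((572.1557006835938, -135.58294677734375), 23.7025089263916) [39.1 40.  41.2 48.7 55. ]
rocker 1192
((571.1517333984375, -4.844018936157227), (45.957313537597656, 30.1392879486084), 3.064671039581299) 84.58242686118581
dial 1097 ((571.6094970703125, -69.41862487792969), 15.72701644897461)
```

View pics/w1.png

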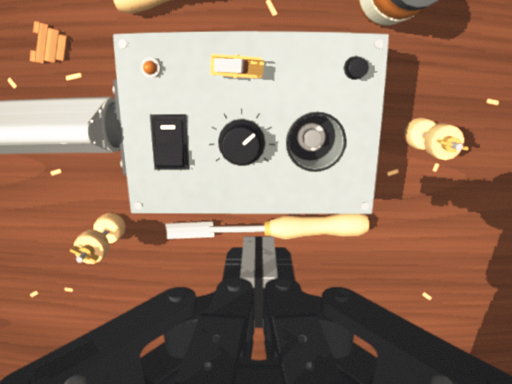

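The wrist view shows the rocker at (169,142), dial at (242,142) and well with the button at (316,141). All the features agree on an iron origin of about (584,-77). That gives the pivot at (570,-5) and the well at (573,-135). Next I'll go above the off end.

Emit:
step_arm([
  {"offset": [0.9, -7.8, 6], "rot": [0, 0, 0], "gripper": 0},
  {"offset": [0.9, -7.8, 12], "rot": [0, 0, 0], "gripper": 0},
  {"offset": [0.9, -7.8, 12], "rot": [0, 0, 0], "gripper": 0},
  {"offset": [0.9, -7.8, 12], "rot": [0, 0, 0], "gripper": 0},
  {"offset": [0.9, -7.8, 12], "rot": [0, 0, 0], "gripper": 0},
  {"offset": [0.9, -7.8, 12], "rot": [0, 0, 0], "gripper": 0},
])

```text
time_s: 1.95
eef_pos: [552.8, -8.5, 186.1]
ee_rot: [0.001, 1.0, 0.013, 0.002]
force: [0.0, -0.1, 1.0]
grip_width: -0.002
grip_force: 0.0
```

```bash
python3 - <<'E'
from h import *
to([553,-5.3,149])
s=sense(); c=capture("wrist"); f,W=cam(c,s); P=cloud(c,W); save("w2",c["color"])
d=c["depth"]>0
# fingertip points in tool coords
q=s["ee_rot"]; M=R.from_quat([q[1],q[2],q[3],q[0]]).as_matrix()
T=(P-np.array(s["eef_pos"]))@M
m=d&(T[...,2]>62)&(T[...,2]<80)&(np.hypot(T[...,0],T[...,1])<30)
print(m.sum(), T[m].min(0).round(1) if m.any() else 0,T[m].max(0).round(1) if m.any() else 0)
m=d&(np.hypot(P[...,0]-571,P[...,1]+5)<30)&(P[...,2]>74.5)&(P[...,2]<88)
q=P[m]; print(cv2.minAreaRect(q[:,:2].astype(np.float32)),q[:,2].max())
E
```

```text
t 1.95 pos [552.8  -8.5 186.1] yaw 0.0255 z [ 0.004 -0.001 -1.   ] F [ 0.  -0.1  1. ] gw -0.002 off cm [ 0.01 -0.32  3.71]
396 [  7.  -11.9  62. ] [12.8 14.3 71.8]
((572.611083984375, -4.180127143859863), (43.325279235839844, 29.270652770996094), 1.0904014110565186) 84.63878678450249
```

View pics/w2.png

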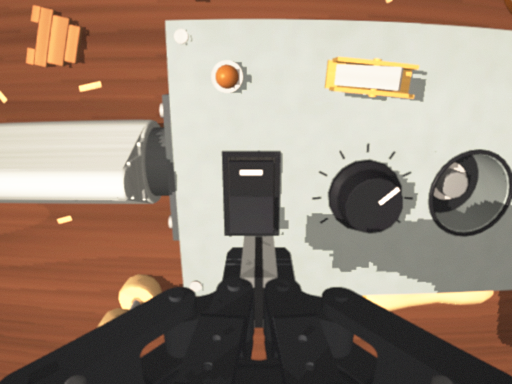

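The fingertip is at (258,250) over the near half of the rocker, about 3 mm too far to -y, as computed. I'll press down.

Emit:
step_arm([
  {"offset": [0, -0.3, 1.5], "rot": [0, 0, 0], "gripper": 0},
  {"offset": [0, -0.3, 2.6], "rot": [0, 0, 0], "gripper": 0},
  {"offset": [0, -0.3, 2.9], "rot": [0, 0, 0], "gripper": 0},
  {"offset": [0, -0.3, 3.2], "rot": [0, 0, 0], "gripper": 0},
  {"offset": [0, -0.3, 3.4], "rot": [0, 0, 0], "gripper": 0},
  {"offset": [0, -0.3, 3.6], "rot": [0, 0, 0], "gripper": 0},
  {"offset": [0, -0.3, 3.7], "rot": [0, 0, 0], "gripper": 0},
  {"offset": [0, -0.3, 3.7], "rot": [0, 0, 0], "gripper": 0},
  {"offset": [0, -0.3, 3.7], "rot": [0, 0, 0], "gripper": 0},
])

```text
time_s: 2.9
eef_pos: [552.1, -4.6, 148.4]
ee_rot: [0.0, 1.0, 0.013, 0.001]
force: [-6.5, -0.8, 13.7]
grip_width: 0.001
grip_force: 7.0
```

Emit:
step_arm([
  {"offset": [0, 0, -3], "rot": [0, 0, 0], "gripper": 0},
  {"offset": [0, 0, -6], "rot": [0, 0, 0], "gripper": 0},
  {"offset": [1.8, 13.1, -6], "rot": [0, 0, 0], "gripper": 0},
  {"offset": [1.8, 13.1, -6], "rot": [0, 0, 0], "gripper": 0},
  {"offset": [1.8, 13.1, -6], "rot": [0, 0, 0], "gripper": 0},
  {"offset": [1.8, 13.1, -6], "rot": [0, 0, 0], "gripper": 0},
  {"offset": [1.8, 13.1, -6], "rot": [0, 0, 0], "gripper": 0},
  {"offset": [1.8, 13.1, -6], "rot": [0, 0, 0], "gripper": 0},
])

```text
time_s: 3.7
eef_pos: [573.3, -133.8, 206.9]
ee_rot: [-0.0, 1.0, 0.014, 0.0]
force: [-0.3, -0.6, -0.5]
grip_width: 0.0
grip_force: 0.0
```

```bash
cat > look.py <<'E'
from h import *
import sys
to([573.2,-135.4,139])
s=sense(); c=capture("wrist"); f,W=cam(c,s); P=cloud(c,W); save(sys.argv[1],c["color"])
d=c["depth"]>0
for n,(x,y) in {"off":(556,-5),"on":(586,-5)}.items():
    m=d&(abs(P[...,0]-x)<5)&(abs(P[...,1]-y)<6); print(n,m.sum(),np.median(P[m][:,2]) if m.any() else 0)
m=(P[...,2]<60)&(P[...,2]>30)&d&(np.hypot(P[...,0]-573,P[...,1]+135)<32); q=P[m]
print(len(q)); print(cv2.minEnclosingCircle(q[:,:2].astype(np.float32)))
m=m&(abs(P[...,2]-54)<4)&(np.hypot(P[...,0]-573,P[...,1]+135)<18); q=P[m]; print("btn",len(q),cv2.minEnclosingCircle(q[:,:2].astype(np.float32)) if len(q) else 0)
E
python3 look.py w3
```

```text
t 3.7 pos [ 573.3 -133.8  206.9] yaw 0.0274 z [ 0.  0. -1.] F [-0.3 -0.6 -0.5] gw 0.0 off cm [-0.01  0.16  6.79]
off 224 75.14423125348297
on 306 81.61752355133174
3486
((571.7456665039062, -135.1863250732422), 24.074167251586914)
btn 494 ((573.0562133789062, -135.30702209472656), 9.065677642822266)
```

View pics/w3.png

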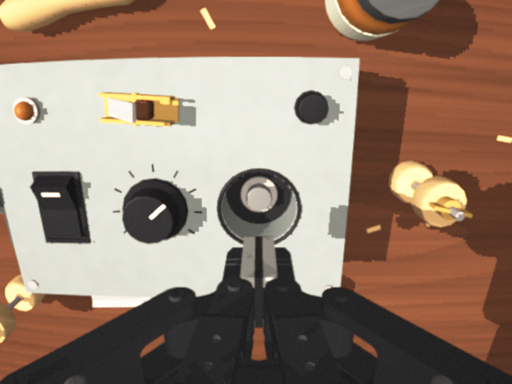

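The rocker is now off: its far half, at (60,205), stands at 81.6 mm and its near half at 75 mm. The button is at (259,195) in the picture, which casts to (573,-135). I'll press it.

Emit:
step_arm([
  {"offset": [0, 0.15, 2], "rot": [0, 0, 0], "gripper": 0},
  {"offset": [0, 0.15, 5], "rot": [0, 0, 0], "gripper": 0},
  {"offset": [0, 0.15, 6.5], "rot": [0, 0, 0], "gripper": 0},
  {"offset": [0, 0.15, 7.3], "rot": [0, 0, 0], "gripper": 0},
  {"offset": [0, 0.15, 7.8], "rot": [0, 0, 0], "gripper": 0},
  {"offset": [0, 0.15, 8.1], "rot": [0, 0, 0], "gripper": 0},
  {"offset": [0, 0.15, 8.3], "rot": [0, 0, 0], "gripper": 0},
  {"offset": [0, 0.15, 8.5], "rot": [0, 0, 0], "gripper": 0},
  {"offset": [0, 0.15, 8.6], "rot": [0, 0, 0], "gripper": 0},
  {"offset": [0, 0.15, 8.6], "rot": [0, 0, 0], "gripper": 0},
  {"offset": [0, 0.15, 8.6], "rot": [0, 0, 0], "gripper": 0},
  {"offset": [0, 0.15, 8.6], "rot": [0, 0, 0], "gripper": 0},
])

```text
time_s: 4.95
eef_pos: [573.6, -136.3, 121.2]
ee_rot: [0.0, 1.0, 0.013, 0.0]
force: [0.8, 3.3, 4.3]
grip_width: 0.001
grip_force: 2.0
```

Emit:
step_arm([
  {"offset": [0, 0, 0.1], "rot": [0, 0, 0], "gripper": 0},
  {"offset": [0, 0, 0.1], "rot": [0, 0, 0], "gripper": 0},
  {"offset": [0, 0, 0.1], "rot": [0, 0, 0], "gripper": 0},
  {"offset": [0, 0, 0.1], "rot": [0, 0, 0], "gripper": 0},
])

```text
time_s: 5.35
eef_pos: [573.6, -136.4, 120.5]
ee_rot: [0.0, 1.0, 0.013, 0.0]
force: [-0.1, 2.8, 7.8]
grip_width: 0.001
grip_force: 4.2
```

The button is home: 7.8 N, tip at 47.5 mm. Now up and over to the on end.

Emit:
step_arm([
  {"offset": [0, 0, -3], "rot": [0, 0, 0], "gripper": 0},
  {"offset": [0, 0, -6], "rot": [0, 0, 0], "gripper": 0},
  {"offset": [0, 0, -8], "rot": [0, 0, 0], "gripper": 0},
  {"offset": [0, 0, -8], "rot": [0, 0, 0], "gripper": 0},
  {"offset": [1.8, -13.1, -8], "rot": [0, 0, 0], "gripper": 0},
  {"offset": [1.8, -13.1, -8], "rot": [0, 0, 0], "gripper": 0},
  {"offset": [1.8, -13.1, -8], "rot": [0, 0, 0], "gripper": 0},
  {"offset": [1.8, -13.1, -8], "rot": [0, 0, 0], "gripper": 0},
  {"offset": [1.8, -13.1, -8], "rot": [0, 0, 0], "gripper": 0},
  {"offset": [1.8, -13.1, -8], "rot": [0, 0, 0], "gripper": 0},
])

```text
time_s: 6.35
eef_pos: [587.7, -6.1, 199.1]
ee_rot: [0.0, 1.0, 0.013, -0.001]
force: [0.3, -0.0, -0.1]
grip_width: 0.004
grip_force: 0.0
```

```bash
python3 - <<'E'
from h import *
to([588.5,-5,149])
E
```

```text
t 6.35 pos [587.7  -6.1 199.1] yaw 0.0252 z [-0.001 -0.    -1.   ] F [ 0.3 -0.  -0.1] gw 0.004 off cm [ 0.09 -0.1   5.01]
```

Emit:
step_arm([
  {"offset": [0.1, -0.1, 2], "rot": [0, 0, 0], "gripper": 0},
  {"offset": [0.1, -0.1, 3.8], "rot": [0, 0, 0], "gripper": 0},
  {"offset": [0.1, -0.1, 4.2], "rot": [0, 0, 0], "gripper": 0},
  {"offset": [0.1, -0.1, 4.5], "rot": [0, 0, 0], "gripper": 0},
  {"offset": [0.1, -0.1, 4.7], "rot": [0, 0, 0], "gripper": 0},
  {"offset": [0.1, -0.1, 4.9], "rot": [0, 0, 0], "gripper": 0},
  {"offset": [0.1, -0.1, 5.0], "rot": [0, 0, 0], "gripper": 0},
  {"offset": [0.1, -0.1, 5.0], "rot": [0, 0, 0], "gripper": 0},
  {"offset": [0.1, -0.1, 5.0], "rot": [0, 0, 0], "gripper": 0},
])

```text
time_s: 7.25
eef_pos: [589.0, -3.9, 150.2]
ee_rot: [0.0, 1.0, 0.013, 0.0]
force: [1.2, -0.8, 1.8]
grip_width: 0.003
grip_force: 1.0
```

Emit:
step_arm([
  {"offset": [0, 0, 0.1], "rot": [0, 0, 0], "gripper": 0},
  {"offset": [0, 0, 0.2], "rot": [0, 0, 0], "gripper": 0},
  {"offset": [0, 0, 0.2], "rot": [0, 0, 0], "gripper": 0},
  {"offset": [0, 0, 0.2], "rot": [0, 0, 0], "gripper": 0},
])

```text
time_s: 7.65
eef_pos: [589.1, -3.9, 148.5]
ee_rot: [0.0, 1.0, 0.013, 0.0]
force: [0.2, -0.8, 6.3]
grip_width: 0.005
grip_force: 3.4
```

Emit:
step_arm([
  {"offset": [0, 0, 0.1], "rot": [0, 0, 0], "gripper": 0},
  {"offset": [0, 0, 0.1], "rot": [0, 0, 0], "gripper": 0},
  {"offset": [0, 0, 0.1], "rot": [0, 0, 0], "gripper": 0},
  {"offset": [0, 0, -3], "rot": [0, 0, 0], "gripper": 0},
  {"offset": [0, 0, -7], "rot": [0, 0, 0], "gripper": 0},
  {"offset": [-2, 5, -10], "rot": [0, 0, 0], "gripper": 0},
  {"offset": [-4, 8, -13], "rot": [0, 0, 0], "gripper": 0},
  {"offset": [-4, 8, -13], "rot": [0, 0, 0], "gripper": 0},
  {"offset": [-4, 8, -13], "rot": [0, 0, 0], "gripper": 0},
  {"offset": [-4, 8, -13], "rot": [0, 0, 0], "gripper": 0},
])

```text
time_s: 8.65
eef_pos: [550.9, -84.1, 276.6]
ee_rot: [-0.001, 1.0, 0.013, -0.001]
force: [0.0, 0.3, -0.3]
grip_width: -0.004
grip_force: 0.0
```

```bash
python3 look.py w4
```

```text
t 8.65 pos [550.9 -84.1 276.6] yaw 0.0267 z [-0.002  0.001 -1.   ] F [ 0.   0.3 -0.3] gw -0.004 off cm [ 2.12  5.21 13.75]
off 194 81.13951840318691
on 193 75.18194250432657
2279
((572.2403564453125, -135.39427185058594), 23.7962703704834)
btn 311 ((573.1032104492188, -135.18052673339844), 8.911026000976562)
```

View pics/w4.png

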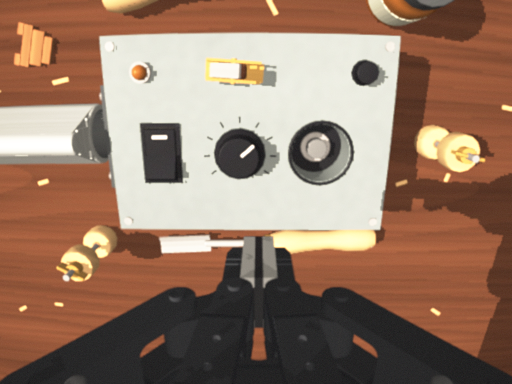

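The rocker at (161,153) is fully on: its near half is at 81 mm and its far half level at 75 mm. The button at (316,148) is back up, the dial, tools and parts look undisturbed, and the arm is clear.

```bash
python3 -c "
from rig import *
print(finish_job())"
```

```text
the job is handed in; nothing more can be done
None
```

I switched the rocker off, pressed the reset fully home, switched the rocker back on and drew the arm clear. The job was handed in at about 9 s; it returned no verdict, but the last wrist picture showed the rocker on, the button back up and nothing visibly disturbed.

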